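# Close the tackle box and flip its latch down

### The job

Push the open lid of the orange tackle box fully shut with your fingertips, then push the black flip latch on its front edge all the way down flat against the front of the box. Only push: do not pick anything up, do not shove the box out of its place, leave the latch open until the lid is shut, and leave the drink bottle, the bowl and the two shuttlecocks where they stand.

Things in the scene. Friction and masses are not known exactly. Their poses are not given: they have to be found in the camera images.
- tackle: orange plastic tackle box, loose on the shelf, about 2.2 kg. Origin: centre of its underside; x axis points from the front (latch side, towards the robot) to the back (hinge side), y axis along its length, z up. Base 160 (x) by 240 (y) by 100 mm high; with the lid shut 130 mm high
- lid (a joint): opening angle of the lid about the box's rear upper edge, rad: 0 = shut, 1.57 = standing upright. The lid is a shallow shell 160 x 240 x 30 mm; the hinge is stiff, so it stays wherever it is left; about 1.5 to 4 N at point lid_push pushes it shut. When open it leans towards the robot, so its outer face looks up and to the back, and pushing that face forwards and down shuts it
- lid_hinge (a point): point on the lid's hinge line, mid-length: at (80, 0, 100) mm in the box's frame. The hinge line runs along the box's y
- lid_push (a point): point on the lid's outer (top) face, mid-length, 40 mm from its front edge; 120 mm in front of and 30 mm above the hinge line when shut. Its z axis points out of the outer face. A black carrying handle (100 mm long, 8 mm thick, folded flat) lies on the lid behind it, between 40 and 90 mm in front of the hinge line
- latch (a joint): angle of the black flip latch relative to the lid, rad: 0 = lying down flat against the front of the shut box, 1.57 = sticking straight out to the front in the plane of the lid, more = tipped up. Light friction, under 3 N at its end; it stays where it is left
- latch_hinge (a point): point on the latch's hinge line, at mid-width, on the lid's front edge: 5 mm in front of the lid's front face and 8 mm below its top; hinge line along the box's y
- latch_end (a point): point on the outer face of the latch, at mid-width, 6 mm short of its free end. The latch is a plate 44 mm wide and 6 mm thick that reaches 39 mm from its hinge line; the outer face lies 3 mm outside the hinge line. It is pressed down on this face and, lastly, pushed home towards the back of the box
- bottle: bystander: upright stainless drink bottle with a flip-top lid, 68 mm diameter, 204 mm high, beside the box; origin at the centre of its underside
- bowl: bystander: white ceramic bowl, rim 140 mm across, 60 mm high, on the other side of the box; origin at the centre of its underside
- shuttle_a: bystander: shuttlecock with a green band, standing on its skirt, 66 mm across, 85 mm high, near a front corner of the box; origin at the centre of its underside
- shuttle_b: bystander: shuttlecock with a red band, same size, near the other front corner; origin at the centre of its underside

How it is judged:
On the way, in this order (a step that is already met when the one before it is completed fails the run):
1. the lid is shut (value of joint lid below 0.05 rad), for 0.2 s.
2. the latch is down with the lid shut (value of joint lid below 0.05 rad and value of joint latch below 0.15 rad), for 0.2 s.
At the end, for the whole second after the job is handed in: Lid within 0.05 rad of shut, latch within 0.15 rad of flat against the front, box at rest within 40 mm of where it stood, and bottle, bowl and shuttlecocks upright within 25 mm of where they stood (all of step 2 and distance of tackle from where it was at the start of the episode below 0.04 m and linear speed of tackle below 0.02 m/s and distance of each of bottle, bowl, shuttle_a, shuttle_b from where it was at the start of the episode below 0.025 m and angle between each of bottle, bowl, shuttle_a, shuttle_b's own z axis and vertical below 0.2 rad); the robot touches nothing.
It fails at once if the latch is folded down before the lid is shut (value of joint latch below 0.6 rad and value of joint lid above 0.12 rad).
It fails at once if the tackle box is lifted, tipped or shoved out of its place (distance of tackle from where it was at the start of the episode above 0.04 m or height (world z) of tackle above 0.015 m or angle between tackle's own z axis and vertical above 0.15 rad).
It fails at once if the bottle or the bowl is lifted, moved or knocked over (distance of any of bottle, bowl from where it was at the start of the episode above 0.025 m or height (world z) of any of bottle, bowl above 0.015 m or angle between any of bottle, bowl's own z axis and vertical above 0.2 rad).
It fails at once if a shuttlecock is lifted, moved or knocked over (distance of any of shuttle_a, shuttle_b from where it was at the start of the episode above 0.025 m or height (world z) of any of shuttle_a, shuttle_b above 0.015 m or angle between any of shuttle_a, shuttle_b's own z axis and vertical above 0.2 rad).
It also fails if it takes over 56 s, if anything falls off the work surface, if the arm or the gripper's body presses on something with over 40 N, if the wrist force passes 120 N, or if a joint passes its speed limit or range.

### The arm

A 6-joint arm with a two-finger parallel gripper is mounted at the origin on the work surface. World frame = base frame: x ahead of the robot, y to its left, z up, the work surface at z = 0. Lengths are in m, angles in rad, forces in N, time in s.
With the tool pointing down it reaches from about 0.35 to 0.775 m from the base axis. Payload 7.3 kg.
Tool frame: the origin (TCP) lies on the mounting face of the last link; the fingertips stand 178 mm ahead of it and the grasp point (between the pads) lies 159 mm ahead of it; z points along the fingers, y is the direction in which the jaws open and shut (so a half turn about z gives the same grasp; the last joint's range is limited). The gripper opens to 92 mm and grips with 3 to 60 N. Pads are 19 mm wide; open, the fingers measure 130 mm over their backs; the gripper's body (75 mm by 190 mm) begins 47 mm behind the grasp point.
Start: joints at [1.121, 0.342, 1.524, -0, 1.275, -0.146], TCP at [0.157, 0.501, 0.405] pointing down, gripper open.
Joint ranges: [-2.53, 2.53], [-0.77, 2.02], [0.04, 2.7], [-1, 4.14], [0.28, 2.66], [-3.11, 3.11]. Speed limits (rad/s): [2.57, 2.57, 3.14, 3.14, 3.14, 3.14].

### API

Orientations are given as a unit quaternion [x, y, z, w].
In Python, from rig import readout, optics, workorder gives the robot as it stands.
- The arm moves only by the tool apply_moves, never from a script. Its argument "motion" is a list of rows, each a list of 5 numbers: the closure in counts, from 0 (fully open) to 255 (shut), then the shift along the tool's x, y, z in cm, then the turn about the tool's z in degrees. A call has 1 to 20 rows; each row is the pose to reach, as a shift and turn from the pose commanded when the call began, along the tool's axes at that moment; what a row does not reach only later rows make up. A row lasts 1/12 s, in which the tool goes at most 41.7 mm and 7.16 degrees, less where a joint would pass 70% of its speed; a pose out of reach is approached as far as the arm can. A call with a gripper value outside its range is refused whole. The fingers move at their own pace and stop on an object; the grip force is fixed at half the most. Time passes only in rows, so rows that repeat a pose let the fingers close. It gives the time, the measured TCP pose, the force and the opening at its end, in the units of the state.
- readout.read_state(): the state, without advancing time (a new reading comes with each control period).
- optics.grab_frame(name): name is "scene" or "top"; returns the picture (480x640x3 uint8, blue, green, red); there is no depth.
- optics.camera_model(name): a dict with "vertical_fov" (degrees; the focal length in pixels is half the picture's height over the tangent of half this angle, whatever the lens; pixels are square), "cx", "cy" (the principal point, pixels), "distortion" ([k1, k2, p1, p2, k3] as OpenCV has them; the pictures are not rectified), "rvec" (rotation vector, rad) and "tvec" (3), from world to camera coordinates, as OpenCV has them. Camera axes: x right, y down, z forward; pixel columns grow to the right and rows downward; lengths in m; the calibration is good to about 2 mm. A picture is of the moment at which its call begins. camera_model takes no time and is no camera call.
- workorder.close_job(): hands the job in, once; it reports no verdict.
The state is a dict: "time": time; "q": joint angles; "joint_velocities": joint speeds; "effort": joint torques, N m; "tool_pos": TCP position; "eef_rot": TCP orientation; "contact_force": force on the tool from outside, world axes, zero at the start; "torque": the same for the moment, N m; "width": opening from 0.0 (shut) to 1.0 (fully open).
Only numpy, scipy, OpenCV 4.12 (cv2) and the standard library are available. Lean on these libraries where they do the work, as an engineer would, in place of code of your own. Each camera call takes 0.05 s, during which the arm holds its last target.

## Working session

There is one attempt and no reset: what is moved stays moved. The work goes in short steps, Python scripts to look and compute and a tool call to move; the robot and the scene stay as the last step left them, time stands still between calls to the robot, and variables do not carry over. Pictures are saved under pics/ and viewed, and the job is handed in when it is done.

Besides the shell and the picture viewer there is one more tool, called after ">>>" by a JSON object that holds its "name" and its "arguments". apply_moves: Moves the arm, as the interface text tells. Its arguments: {"type":"object","properties":{"motion":{"type":"array","items":{"type":"array","items":{"type":"number"}}}},"required":["motion"]}

```bash
mkdir -p pics; ls
python3 - <<'E'
from rig import readout, optics
import cv2
s=readout.read_state();print(s)
for n in("scene","top"):
    print(optics.camera_model(n)); cv2.imwrite(f"pics/{n}0.png",optics.grab_frame(n))
E
```

```text
pics
{'time': 0.0, 'q': array([ 1.12100589e+00,  3.42713319e-01,  1.52499153e+00, -1.40507657e-05,
        1.27539596e+00, -1.46012345e-01]), 'joint_velocities': array([-6.57994459e-04,  5.86144768e-04,  1.68043552e-03, -6.63219366e-04,
       -7.53529976e-05,  2.08458964e-03]), 'effort': array([-2.53816552e-04, -4.31237519e+01, -2.44215328e+01,  7.17201247e-02,
        5.59447089e-02, -7.49255651e-05]), 'tool_pos': array([0.15697176, 0.50084821, 0.40405853]), 'eef_rot': array([ 1.51303627e-01,  9.88487048e-01, -7.22834818e-04, -2.14908843e-04]), 'contact_force': array([-0.67893619,  0.10823666,  1.03660412]), 'torque': array([-0.08028688,  0.0012684 ,  0.01292906]), 'width': 1.007780810237069}
{'vertical_fov': 54.687255104664445, 'cx': 323.32448584742974, 'cy': 247.6493684551247, 'distortion': array([-0.12249041,  0.        ,  0.        ,  0.        ,  0.        ]), 'rvec': array([ 1.90013485,  1.62765552, -0.62138031]), 'tvec': array([-0.14186769, -0.30871312,  1.38443514])}
{'vertical_fov': 52.88097254287978, 'cx': 313.48149216685397, 'cy': 239.58710355933368, 'distortion': array([-0.04252587,  0.        ,  0.        ,  0.        ,  0.        ]), 'rvec': array([ 2.15203093, -2.16082525,  0.16100089]), 'tvec': array([0.04527097, 0.56060181, 1.06422093])}
```

View pics/scene0.png

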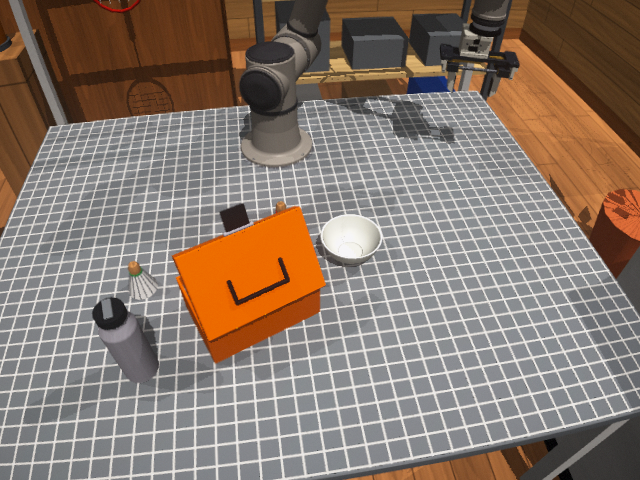

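View pics/top0.png

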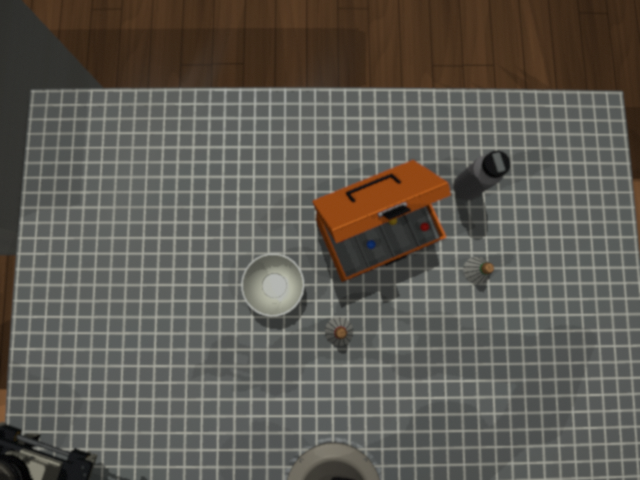

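The scene view looks back at the robot: the box is at about (250,290) with its lid leaning towards the robot, the bottle at (130,345), the bowl at (350,240), one shuttlecock at (140,280) and the other behind the lid at (281,207). In the top view the box is at (380,220), the bowl at (273,286), the bottle at (490,165), and the shuttlecocks at (340,332) and (485,268). I'll enlarge both.

```bash
cat > h.py <<'E'
import numpy as np,cv2
from rig import readout, optics
from scipy.spatial.transform import Rotation as R
def cam(n):
    m=optics.camera_model(n); f=240/np.tan(np.radians(m['vertical_fov'])/2)
    K=np.array([[f,0,m['cx']],[0,f,m['cy']],[0,0,1]]); return K,m['distortion'],np.array(m['rvec']),np.array(m['tvec'])
def ray(n,p):
    K,d,r,t=cam(n); u=cv2.undistortPoints(np.array([[p]],float),K,d)[0,0]
    Rm=cv2.Rodrigues(r)[0]; v=Rm.T@np.array([u[0],u[1],1]); return -Rm.T@t, v/np.linalg.norm(v)
def onz(n,p,z):
    o,v=ray(n,p); return o+v*(z-o[2])/v[2]
def tri(p,q):
    o1,v1=ray("scene",p);o2,v2=ray("top",q)
    A=np.stack([v1,-v2],1); s=np.linalg.lstsq(A,o2-o1,rcond=None)[0]
    a=o1+s[0]*v1;b=o2+s[1]*v2; return (a+b)/2,np.linalg.norm(a-b)
def proj(n,P):
    K,d,r,t=cam(n); return cv2.projectPoints(np.array(P,float).reshape(-1,3),r,t,K,d)[0][:,0]
def crop(n,img,x,y,w,h,k,name):
    cv2.imwrite(f"pics/{name}.png",cv2.resize(img[y:y+h,x:x+w],None,fx=k,fy=k,interpolation=cv2.INTER_CUBIC))
E
python3 - <<'E'
from h import *
crop("t",cv2.imread("pics/top0.png"),300,150,160,140,5,"t0c")
crop("s",cv2.imread("pics/scene0.png"),165,190,180,170,4,"s0c")
E
```

```text
(no output)
```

View pics/t0c.png

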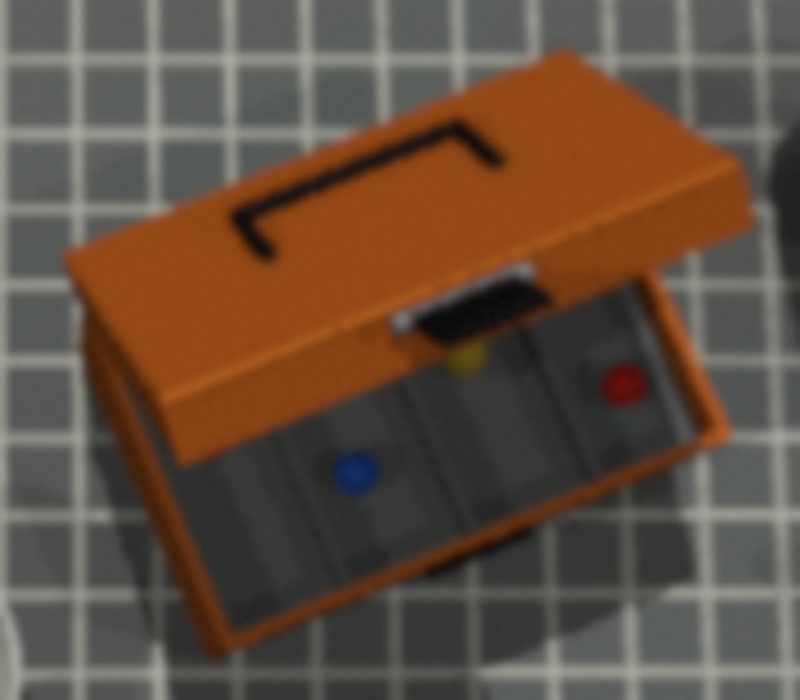

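View pics/s0c.png

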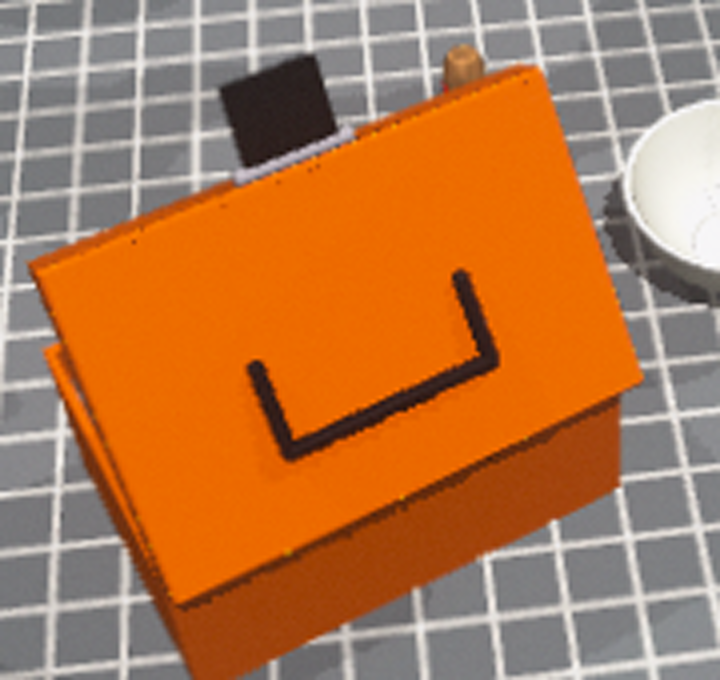

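Run:
```python
from h import *
s=lambda x,y:(165+(x+.5)/4-.5,190+(y+.5)/4-.5); t=lambda x,y:(300+(x+.5)/5-.5,150+(y+.5)/5-.5)
fl=onz("top",t(215,655),.1);fr=onz("top",t(730,437),.1);print("front rim L,R",fl,fr,np.linalg.norm(fl-fr))
bl=onz("scene",s(620,489),0);br=onz("scene",s(198,683),0);print("rear bottom L,R",bl,br,np.linalg.norm(bl-br))
for n,a,b in(("lidFR",s(32,263),t(738,165)),("lidFL",s(543,67),t(165,400)),("lidRR",s(180,605),t(565,50)),("lidRL",s(640,382),t(65,258))): print(n,*tri(a,b))
ctr=(fl+fr+bl+br)/4;d=(fl-fr)+(bl-br);yaw=np.arctan2(-d[0],d[1]);print(ctr,np.degrees(yaw))
for n,q,z in(("bowl rim",(273,286),.06),("bottle top",(496,165),.2),("shA",(488,268),.08),("shB",(341,333),.08)):print(n,onz("top",q,z))
print(R.from_quat(readout.read_state()['eef_rot']).as_matrix())
```

```text
front rim L,R [ 0.46380587 -0.01787336  0.1       ] [ 0.5570116  -0.24300658  0.1       ] 0.24366426790337778
rear bottom L,R [0.61478127 0.03787651 0.        ] [ 0.69858548 -0.18483219  0.        ] 0.23795442313498036
lidFR [ 0.63955005 -0.20898541  0.24937389] 0.0036255172294413574
lidFL [0.55072958 0.01089806 0.24702687] 0.0015116695134883933
lidRR [ 0.72573535 -0.17325189  0.11557163] 0.00017223874310893958
lidRL [0.63339907 0.04485891 0.11463894] 0.0012043266587637702
[ 0.58354606 -0.1019589   0.05      ] 21.566457244130714
bowl rim [0.45460769 0.13317116 0.06      ]
bottle top [ 0.68881139 -0.3229063   0.2       ]
shA [ 0.49065381 -0.34030364  0.08      ]
shB [ 0.35262835 -0.01449914  0.08      ]
[[-9.54209791e-01  2.99137709e-01 -5.53804297e-04]
 [ 2.99138175e-01  9.54209040e-01 -1.20807104e-03]
 [ 1.67065464e-04 -1.31841722e-03 -9.99999117e-01]]
```

Run:
```python
from h import *
s=lambda x,y:(165+(x+.5)/4-.5,190+(y+.5)/4-.5); t=lambda x,y:(300+(x+.5)/5-.5,150+(y+.5)/5-.5)
c=np.array([.5835,-.102,0]);yaw=np.radians(22);Rz=R.from_euler('z',yaw).as_matrix()
def loc(P): return (Rz.T@(P-c)*1000).round(1)
for a,b in((s(220,90),t(550,298)),(s(315,55),t(440,345)),(s(220,90),t(528,283)),(s(315,55),t(413,322))):
    P,e=tri(a,b);print(loc(P),e)
for th in (.96,):
  e=np.array([-np.cos(th),0,np.sin(th)]);n=np.array([np.sin(th),0,np.cos(th)]);h=np.array([80,0,100])
  H=h+165*e+22*n;print("latch hinge",H)
  for la in(1.2,1.57,1.9,2.2,2.5):
    d=e*np.sin(la)-n*np.cos(la); P=[(c+Rz@((H+39*d+np.array([0,y,0]))/1000)) for y in(-22,22)]
    print(la,(H+39*d).round(), ((proj("scene",P)-[165,190])*4).round(),((proj("top",P)-[300,150])*5).round())
for P in((.639,-.209,.2494),(.5507,.0109,.247),(.7257,-.1733,.1156),(.6334,.0449,.1146)):print(loc(np.array(P)))
```

```text
[-11.1 -23.2 281.3] 0.0012317046216475075
[-11.7  20.5 280.4] 0.000733085677511869
[ -4.9 -20.9 284.8] 0.009111892825969439
[ -3.   22.7 285.8] 0.010676447155434142
latch hinge [  3.3914168    0.         247.78404846]
1.2 [-29.   0. 269.] [[211.  83.]
 [304.  48.]] [[560. 349.]
 [449. 394.]]
1.57 [-19.   0. 280.] [[216.  79.]
 [311.  44.]] [[555. 318.]
 [443. 364.]]
1.9 [ -7.   0. 285.] [[225.  86.]
 [320.  50.]] [[545. 286.]
 [433. 331.]]
2.2 [  4.   0. 287.] [[235. 100.]
 [331.  63.]] [[533. 256.]
 [421. 301.]]
2.5 [ 16.   0. 285.] [[246. 120.]
 [343.  82.]] [[519. 228.]
 [407. 273.]]
[  11.4 -120.   249.4]
[ 11.9 117.  247. ]
[ 105.1 -119.4  115.6]
[101.3 117.5 114.6]
```

The lid is open about 0.96 rad. The latch is at about 1.75 rad, tipped up roughly 10° past the lid plane. The box is centred at (0.5835, -0.102) with a yaw of 22°. First I'll raise the arm, then cross over to behind the lid.

>>> {"name": "apply_moves", "arguments": {"motion": [[255,0,0,-4,0],[255,0,0,-8,0],[255,0,0,-11.5,-7],[255,-3,-2,-11.5,-14],[255,-65.7,-39,-11.5,-39.4],[255,-65.7,-39,-11.5,-39.4],[255,-65.7,-39,-11.5,-39.4],[255,-65.7,-39,-11.5,-39.4],[255,-65.7,-39,-11.5,-39.4],[255,-65.7,-39,-11.5,-39.4],[255,-65.7,-39,-11.5,-39.4],[255,-65.7,-39,-11.5,-39.4],[255,-65.7,-39,-11.5,-39.4],[255,-65.7,-39,-11.5,-39.4],[255,-65.7,-39,-11.5,-39.4],[255,-65.7,-39,-11.5,-39.4],[255,-65.7,-39,-11.5,-39.4],[255,-65.7,-39,-11.5,-39.4],[255,-65.7,-39,-11.5,-39.4],[255,-65.7,-39,-11.5,-39.4]]}}

```text
time: 1.77
tool_pos: [0.6127, -0.0078, 0.5193]
eef_rot: [-0.191, 0.982, 0.0, -0.0]
contact_force: [0.9, 0.8, 0.8]
width: 0.005
```

>>> {"name": "apply_moves", "arguments": {"motion": [[255,0,0,0,0],[255,0,0,0,0],[255,0,0,0,0],[255,0,0,0,0]]}}

```text
time: 2.1
tool_pos: [0.6111, -0.005, 0.52]
eef_rot: [-0.191, 0.982, 0.0, 0.0]
contact_force: [0.0, 0.6, 0.1]
width: -0.0
```

```bash
cat >> h.py <<'E'
c=np.array([.5835,-.102,0]);yaw=np.radians(22);Rz=R.from_euler('z',yaw).as_matrix()
def tip():
    s=readout.read_state();M=R.from_quat(s['eef_rot']).as_matrix()
    p=s['tool_pos']+.178*M[:,2]; return (Rz.T@(p-c)*1000),M,s
def to(L):  # shift (cm) to bring tip to local mm
    t,M,s=tip(); return (M.T@Rz@(np.array(L,float)-t)/10).round(2)
def push(th,a=120,out=30): 
    e=np.array([-np.cos(th),0,np.sin(th)]);n=np.array([np.sin(th),0,np.cos(th)]);return np.array([80,0,100])+a*e+out*n
E
python3 - <<'E'
from h import *
t,M,s=tip();print(t,s['contact_force'],s['q']);print(M.T@Rz)
print(to([90,0,342]),to([90,0,250]))
E
```

```text
[ 61.96888145  79.68585521 342.00227937] [0.03874781 0.63916295 0.12917152] [-1.33539572e-01  4.58975901e-01  1.03342412e+00  3.32706669e-04
  1.64925555e+00 -2.08924725e+00]
[[-9.99999528e-01 -9.64960028e-04 -1.09715466e-04]
 [-9.64995014e-04  9.99999483e-01  3.19273296e-04]
 [ 1.09407323e-04  3.19379020e-04 -9.99999943e-01]]
[-2.8  -7.97 -0.  ] [-2.79 -7.97  9.2 ]
```

>>> {"name": "apply_moves", "arguments": {"motion": [[255,-1.4,-4,0,0],[255,-2.8,-8,0,0],[255,-2.8,-8,3,0],[255,-2.8,-8,6,0],[255,-2.8,-8,9.5,0],[255,-2.8,-8,12.2,0],[255,-1.5,-8,12.6,0],[255,-0.8,-8,12.6,0],[255,-0.4,-8,12.6,0],[255,-0.4,-8,12.6,0],[255,-0.4,-8,12.6,0]]}}

```text
time: 3.02
tool_pos: [0.6454, -0.0782, 0.396]
eef_rot: [-0.191, 0.982, -0.001, 0.002]
contact_force: [-0.4, -0.8, -0.4]
width: 0.005
```

Run:
```python
from h import *
t,M,s=tip();print(t,s['contact_force'])
cv2.imwrite("pics/s1.png",optics.grab_frame("scene"))
for th in np.linspace(.96,0,13): 
    p=push(th)+[9.5,0,0]; print(round(th,2),p.round(),to(p))
```

```text
[ 66.92423604  -1.46437825 218.03716464] [-0.37828435 -0.81261323 -0.35410116]
0.96 [ 45.   0. 216.] [2.17 0.15 0.2 ]
0.88 [ 36.   0. 212.] [3.08 0.15 0.59]
0.8 [ 27.   0. 207.] [3.95 0.15 1.05]
0.72 [ 19.   0. 202.] [4.79 0.15 1.58]
0.64 [ 11.   0. 196.] [5.58 0.15 2.17]
0.56 [  4.   0. 189.] [6.32 0.16 2.83]
0.48 [ -3.   0. 182.] [7.01 0.16 3.54]
0.4 [ -9.   0. 174.] [7.64 0.16 4.3 ]
0.32 [-15.   0. 166.] [8.2  0.16 5.12]
0.24 [-20.   0. 158.] [8.7  0.16 5.97]
0.16 [-24.   0. 149.] [9.13 0.16 6.86]
0.08 [-28.   0. 139.] [9.49 0.17 7.78]
0.0 [-30.   0. 130.] [9.77 0.17 8.73]
```

View pics/s1.png

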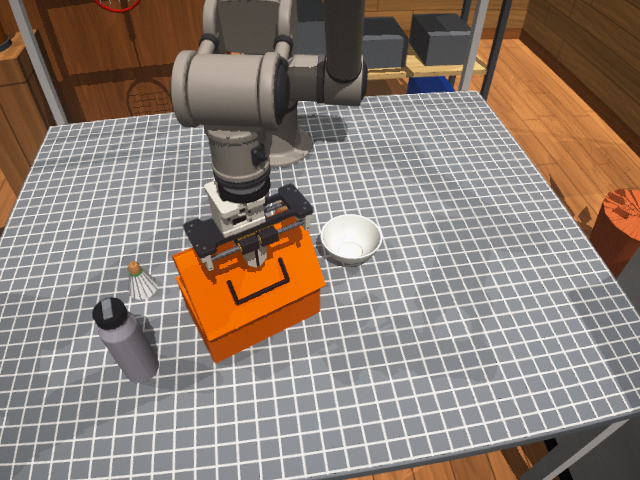

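>>> {"name": "apply_moves", "arguments": {"motion": [[255,1.2,0.1,0.1,0],[255,2.2,0.1,0.2,0],[255,2.65,0.1,0.4,0],[255,3.1,0.1,0.6,0],[255,3.55,0.1,0.8,0],[255,3.95,0.1,1.05,0],[255,4.4,0.1,1.3,0],[255,4.8,0.1,1.6,0],[255,5.2,0.1,1.9,0],[255,5.6,0.1,2.2,0],[255,5.95,0.1,2.5,0],[255,6.3,0.1,2.85,0],[255,6.3,0.1,2.85,0]]}}

```text
time: 4.15
tool_pos: [0.5859, -0.1015, 0.3643]
eef_rot: [-0.191, 0.982, 0.0, -0.001]
contact_force: [0.7, 0.1, 0.5]
width: 0.004
```

Run:
```python
from h import *
t,M,s=tip();print(t,s['contact_force'])
a=optics.grab_frame("scene");b=optics.grab_frame("top")
cv2.imwrite("pics/m2.png",np.hstack([a[150:390,80:400],b[120:360,260:580]]))
```

```text
[  2.07295688  -0.27419366 186.27474375] [0.71042724 0.09404934 0.49043268]
```

View pics/m2.png

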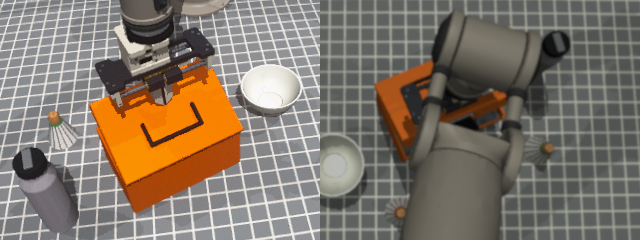

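>>> {"name": "apply_moves", "arguments": {"motion": [[255,0.5,0,0.4,0],[255,0.8,0,0.8,0],[255,1.1,0,1.2,0],[255,1.4,0,1.6,0],[255,1.7,0,2.0,0],[255,1.95,0,2.4,0],[255,2.2,0,2.8,0],[255,2.4,0,3.25,0],[255,2.6,0,3.7,0],[255,2.8,0,4.2,0],[255,3.0,0,4.7,0],[255,3.1,0,5.2,0],[255,3.2,0,5.6,0],[255,3.2,0,5.8,0],[255,3.2,0,5.8,0],[255,3.2,0,5.8,0]]}}

```text
time: 5.58
tool_pos: [0.5565, -0.1132, 0.3082]
eef_rot: [-0.191, 0.982, -0.0, -0.0]
contact_force: [-5.1, -1.0, 10.5]
width: 0.006
```

Run:
```python
from h import *
t,M,s=tip();print(t,s['contact_force'])
a=optics.grab_frame("scene")
crop("s",a,130,150,230,210,3,"s3")
```

```text
[-29.29833515  -0.30545913 130.16117119] [-5.12081315 -0.99222729 10.49351653]
```

View pics/s3.png

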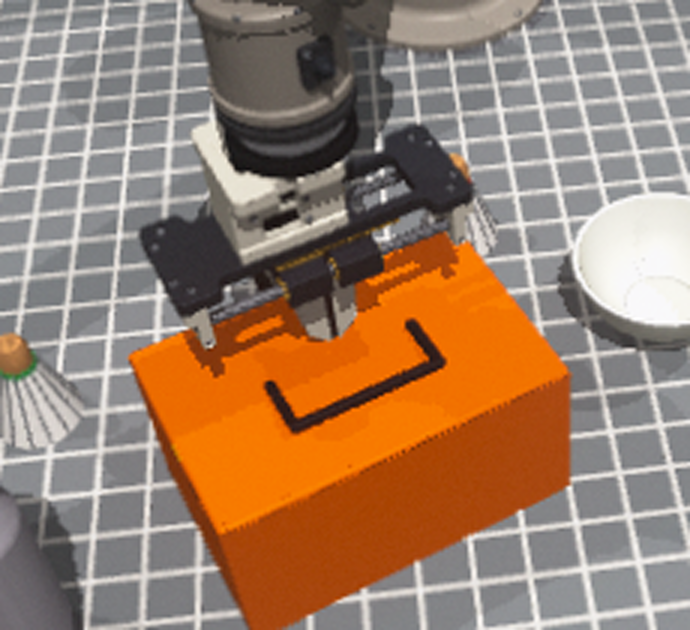

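The lid is flush and the fingertip meets firm resistance at z = 130 mm with 10 N. I'll lift and move aside for a clear look at the latch.

>>> {"name": "apply_moves", "arguments": {"motion": [[255,0,0,-4,0],[255,0,0,-8,0],[255,0,0,-12,0],[255,0,4,-14,0],[255,0,32,-14,0],[255,0,32,-14,0],[255,0,32,-14,0],[255,0,32,-14,0],[255,0,32,-14,0],[255,0,32,-14,0],[255,0,32,-14,0],[255,0,32,-14,0],[255,0,32,-14,0],[255,0,32,-14,0]]}}

```text
time: 6.8
tool_pos: [0.4371, 0.1834, 0.447]
eef_rot: [-0.191, 0.982, -0.0, -0.0]
contact_force: [0.6, -0.2, 0.1]
width: 0.005
```

Run:
```python
from h import *
t,M,s=tip();print(t,s['contact_force'])
a=optics.grab_frame("scene");b=optics.grab_frame("top")
cv2.imwrite("pics/scene4.png",a);cv2.imwrite("pics/top4.png",b)
crop("s",a,165,190,180,170,4,"s4");crop("t",b,300,150,160,140,5,"t4")
```

```text
[-28.84031511 319.41804356 268.97741597] [ 0.64712439 -0.19563082  0.06426578]
```

View pics/s4.png

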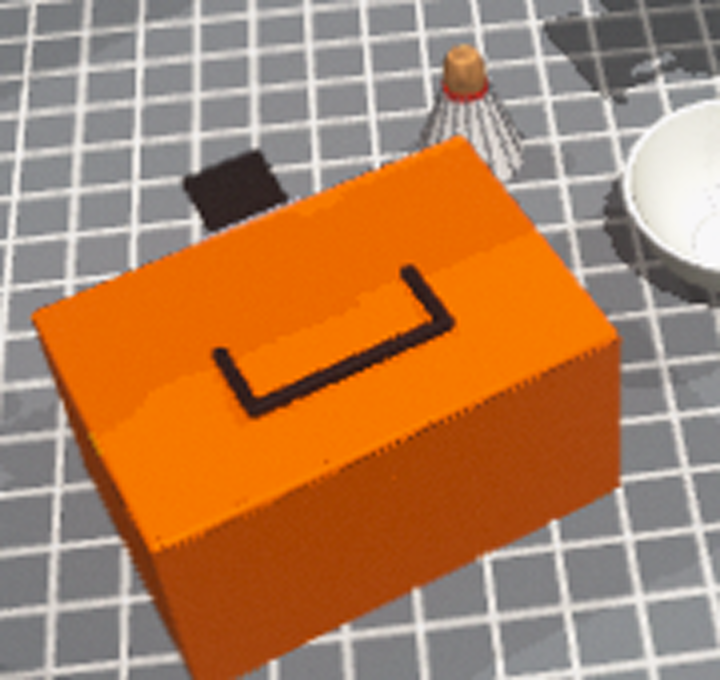

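View pics/t4.png

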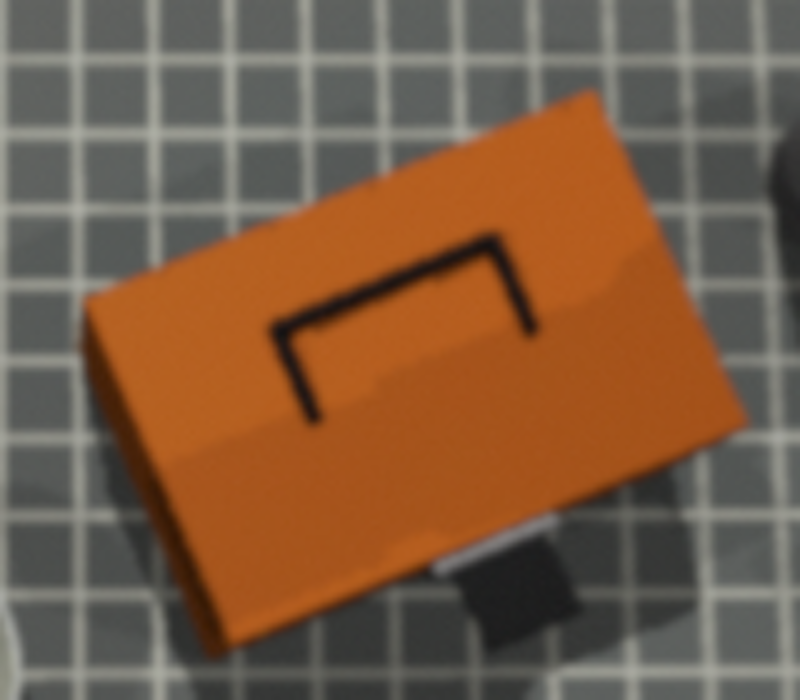

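Run:
```python
from h import *
s=lambda x,y:(165+(x+.5)/4-.5,190+(y+.5)/4-.5); t=lambda x,y:(300+(x+.5)/5-.5,150+(y+.5)/5-.5)
loc=lambda P:(Rz.T@(P-c)*1000).round(1)
for a,b in((s(183,183),t(580,612)),(s(260,150),t(490,653)),(s(33,315),t(748,425)),(s(462,138),t(228,650)),(s(155,550),t(597,90)),(s(620,338),t(85,298))):
    P,e=tri(a,b);print(loc(P),e)
print(to([-112,0,270]))
```

```text
[-121.7  -23.8  126.4] 0.0014899458836705487
[-122.7   19.1  127.9] 0.00032730795178939105
[ -76.2 -121.6  126.3] 7.184649193576887e-05
[-80.6 117.9 122.7] 0.0024777311884392962
[  81.5 -120.   128.2] 0.0018461619871247184
[ 80.3 117.9 125.4] 0.00040719654788202287
[  8.28 -31.87  -0.1 ]
```

Run:
```python
from h import *
for px in((208,347),(458,243),(335,338)):
    o,v=ray("scene",(130+px[0]/3,150+px[1]/3)); o=Rz.T@(o-c);v=Rz.T@v
    for x in (-55,-42,-29,-15): print(px,x,((o+v*(x/1000-o[0])/v[0])*1000).round())
```

```text
(208, 347) -55 [-55. -74. 128.]
(208, 347) -42 [-42. -76. 142.]
(208, 347) -29 [-29. -78. 157.]
(208, 347) -15 [-15. -80. 172.]
(458, 243) -55 [-55. 110. 129.]
(458, 243) -42 [-42. 104. 143.]
(458, 243) -29 [-29.  98. 158.]
(458, 243) -15 [-15.  91. 173.]
(335, 338) -55 [-55.  11.  86.]
(335, 338) -42 [-42.   7. 102.]
(335, 338) -29 [-29.   3. 117.]
(335, 338) -15 [-15.  -1. 134.]
```

>>> {"name": "apply_moves", "arguments": {"motion": [[255,8.3,-32,0,0],[255,8.3,-32,0,0],[255,8.3,-32,0,0],[255,8.3,-32,0,0],[255,8.3,-32,0,0],[255,8.3,-32,0,0],[255,8.3,-32,0,0],[255,8.3,-32,0,0],[255,8.3,-32,0,0],[255,8.3,-32,0,0],[255,8.3,-32,0,0],[255,8.3,-32,4,0],[255,8.3,-32,8,0],[255,8.3,-32,12,0],[255,8.3,-32,12,0],[255,8.3,-32,12,0],[255,8.3,-32,12,0]]}}

```text
time: 8.32
tool_pos: [0.4807, -0.1439, 0.3294]
eef_rot: [-0.191, 0.982, -0.001, 0.001]
contact_force: [-0.5, -0.1, 0.4]
width: 0.007
```

Run:
```python
from h import *
t,M,s=tip();print(t,s['contact_force'],s['q'])
print(to([-112,0,84]))
```

```text
[-110.62356534   -0.71346455  151.39538208] [-0.48985566 -0.13045362  0.4401141 ] [-4.43777502e-01  3.75750976e-01  1.69991528e+00  2.19981130e-04
  1.06294079e+00 -2.39968053e+00]
[0.15 0.09 6.74]
```

>>> {"name": "apply_moves", "arguments": {"motion": [[255,0.2,0,1,0],[255,0.2,0,1.7,0],[255,0.2,0,2.3,0],[255,0.2,0,2.9,0],[255,0.2,0,3.5,0],[255,0.2,0,4.1,0],[255,0.2,0,4.7,0],[255,0.2,0,5.3,0],[255,0.2,0,5.8,0],[255,0.2,0,6.2,0],[255,0.2,0,6.2,0]]}}

```text
time: 9.23
tool_pos: [0.4778, -0.1449, 0.264]
eef_rot: [-0.191, 0.982, 0.001, -0.001]
contact_force: [0.2, 0.2, -0.2]
width: 0.005
```

Run:
```python
from h import *
t,M,s=tip();print(t,s['contact_force'])
a=optics.grab_frame("scene")
crop("s",a,130,150,230,210,3,"s5")
```

```text
[-114.36327898    0.13241727   86.04292653] [ 0.20657271  0.19583986 -0.21580252]
```

View pics/s5.png

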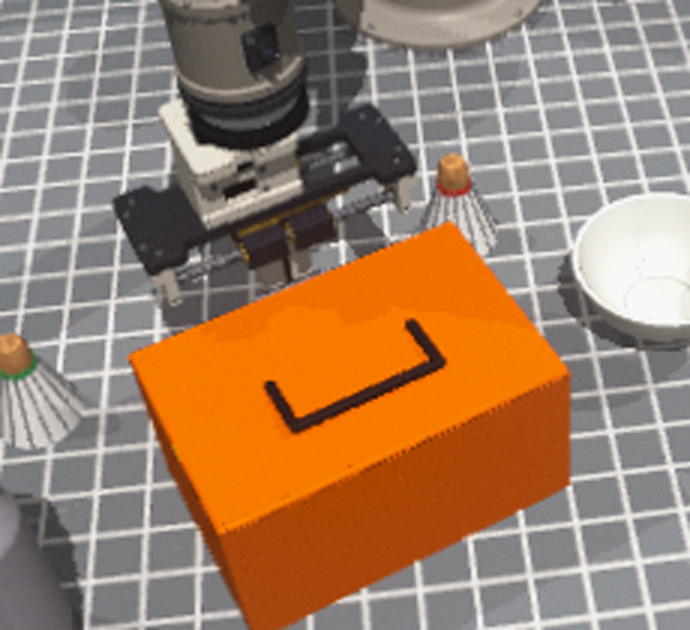

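>>> {"name": "apply_moves", "arguments": {"motion": [[255,-0.5,0,0.1,0],[255,-0.9,0,0.1,0],[255,-1.2,0,0.1,0],[255,-1.4,0,0.1,0],[255,-1.5,0,0.1,0],[255,-1.5,0,0.1,0],[255,-1.5,0,0.1,0]]}}

```text
time: 9.87
tool_pos: [0.4922, -0.1393, 0.2644]
eef_rot: [-0.191, 0.982, -0.0, 0.0]
contact_force: [0.7, -0.8, -1.1]
width: 0.003
```

Run:
```python
from h import *
t,M,s=tip();print(t,s['contact_force'],Rz.T@s['contact_force'])
```

```text
[-98.46918322  -0.50081981  86.4009969 ] [ 0.67116526 -0.82769148 -1.09079848] [ 0.3122349  -1.01884511 -1.09079848]
```

>>> {"name": "apply_moves", "arguments": {"motion": [[255,-0.1,0,0,0],[255,-0.2,0,0,0],[255,-0.3,0,0,0],[255,-0.4,0,0,0],[255,-0.4,0,0,0],[255,-0.4,0,0,0]]}}

```text
time: 10.37
tool_pos: [0.4944, -0.1385, 0.2642]
eef_rot: [-0.191, 0.982, 0.0, -0.002]
contact_force: [-10.1, -4.8, 4.7]
width: 0.003
```

Run:
```python
from h import *
t,M,s=tip();print(t,Rz.T@s['contact_force'])
a=optics.grab_frame("scene");crop("s",a,130,150,230,210,3,"s6")
```

```text
[-96.96317943  -0.29858112  86.23240414] [-11.1144428   -0.66077152   4.68391189]
```

View pics/s6.png

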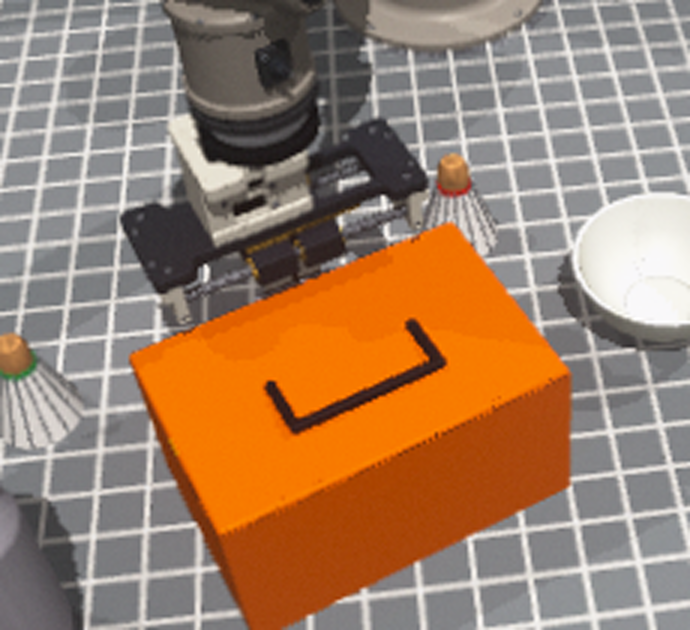

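The fingertip stops at x = -97 mm with 11 N, which is the predicted flat-latch position (-97.5 mm). I'll back off and check.

>>> {"name": "apply_moves", "arguments": {"motion": [[255,1.5,0,0,0],[255,2.5,0,0,0],[255,2.5,0,-4,0],[255,2.5,0,-8,0],[255,2.5,0,-12,0],[255,2.5,0,-16,0],[255,2.5,4,-18,0],[255,2.5,32,-18,0],[255,2.5,32,-18,0],[255,2.5,32,-18,0],[255,2.5,32,-18,0],[255,2.5,32,-18,0],[255,2.5,32,-18,0],[255,2.5,32,-18,0],[255,2.5,32,-18,0],[255,2.5,32,-18,0],[255,2.5,32,-18,0],[255,2.5,32,-18,0]]}}

```text
time: 11.92
tool_pos: [0.3531, 0.1486, 0.4442]
eef_rot: [-0.19, 0.982, -0.0, 0.0]
contact_force: [-0.0, 0.2, 1.0]
width: 0.001
```

Run:
```python
from h import *
t,M,s=tip();print(t,s['contact_force'],s['time'])
a=optics.grab_frame("scene");b=optics.grab_frame("top")
crop("s",a,165,190,180,170,3,"s7");crop("t",b,300,150,160,140,5,"t7")
cv2.imwrite("pics/top7.png",b)
```

```text
[-119.71178525  318.63122283  266.22424511] [-0.0410791   0.17032135  1.04765527] 11.9167
```

View pics/t7.png

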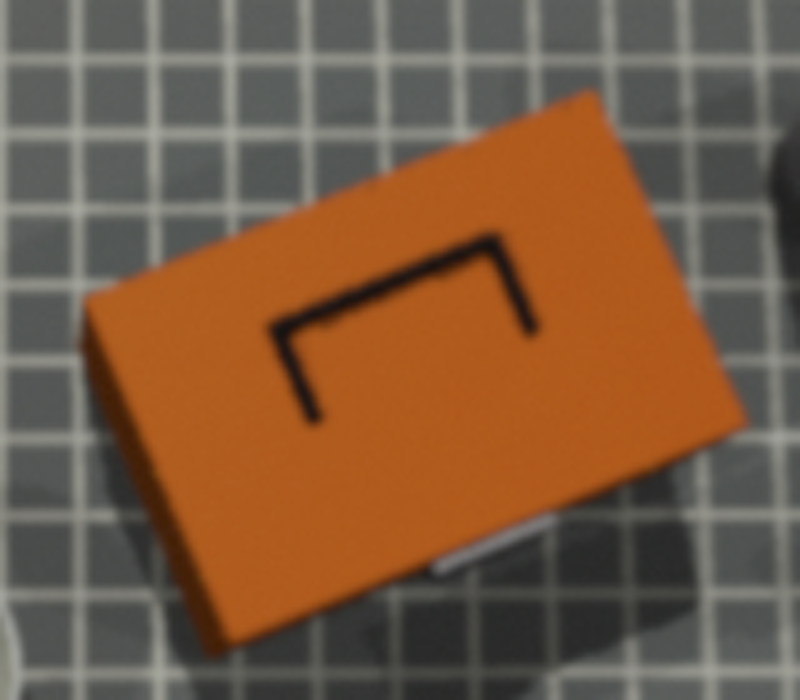

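View pics/top7.png

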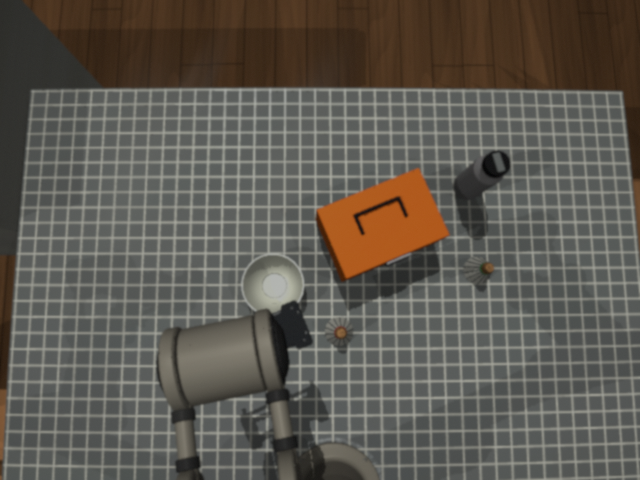

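View pics/s7.png

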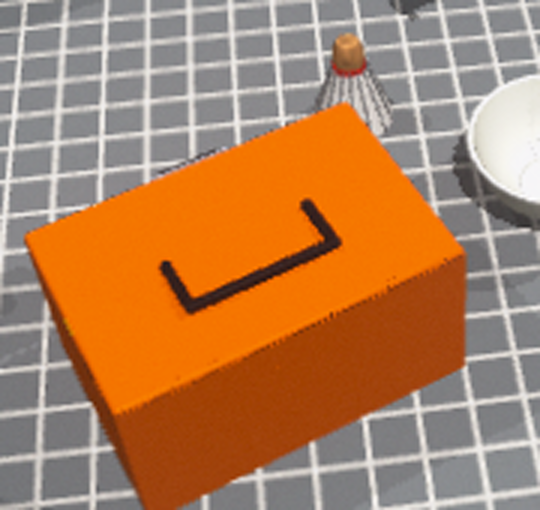

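Run:
```python
from h import *
loc=lambda P:(Rz.T@(P-c)*1000).round(1)
t=lambda x,y:(300+(x+.5)/5-.5,150+(y+.5)/5-.5)
print("cam",loc(ray("top",(320,240))[0]))
for la in(0,.15,.3,.5):
    H=np.array([-85,0,122]); d=np.array([-np.sin(la),0,-np.cos(la)]);n=np.array([-np.cos(la),0,np.sin(la)])
    P=[c+Rz@((H+39*d+3*n+[0,y,0])/1000) for y in(-22,22)]
    print(la,(H+39*d+3*n).round(),((proj("top",P)-[299.6,149.6])*5).round(), "flat",)
for z in(.09,.08,.06,.03):print("keeper",z,[loc(onz("top",t(*p),z)) for p in((432,575),(532,537))])
print("barrel",[loc(onz("top",t(*p),.122)) for p in((435,577),(555,527))])
```

```text
cam [-100.6  212.2 1130. ]
0 [-88.   0.  83.] [[525. 549.]
 [433. 587.]] flat
0.15 [-94.   0.  84.] [[531. 561.]
 [438. 599.]] flat
0.3 [-99.   0.  86.] [[536. 573.]
 [444. 611.]] flat
0.5 [-106.    0.   89.] [[545. 587.]
 [452. 625.]] flat
keeper 0.09 [array([-83.1,  21.5,  90. ]), array([-84.4, -25.5,  90. ])]
keeper 0.08 [array([-82.9,  19.7,  80. ]), array([-84.2, -27.8,  80. ])]
keeper 0.06 [array([-82.5,  16. ,  60. ]), array([-83.9, -32.3,  60. ])]
keeper 0.03 [array([-82. ,  10.5,  30. ]), array([-83.5, -39.2,  30. ])]
barrel [array([-84.8,  26.5, 122. ]), array([-84.7, -28.9, 122. ])]
```

Run:
```python
from h import *
b=cv2.imread("pics/top7.png")[245:285,375:425]; a=cv2.imread("pics/top4.png")[245:285,375:425]
f=lambda b:cv2.resize(np.clip(b.astype(float)*3,0,255).astype(np.uint8),None,fx=8,fy=8,interpolation=cv2.INTER_NEAREST)
cv2.imwrite("pics/e7.png",np.hstack([f(a),f(b)]))
```

```text
(no output)
```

View pics/e7.png

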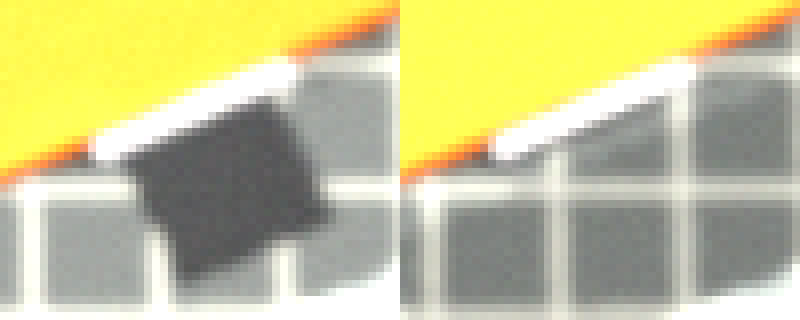

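In the contrast-stretched top view, only about a 1 px dark strip shows below the hinge barrel, running from (530,160) to (665,105) in the enlargement. A flat latch should show about 2 px and one at 0.15 rad about 4 px, so the latch is flat. The box and bystanders are in their original pixel positions, so I'm handing in.

Run:
```python
from rig import workorder
print(workorder.close_job())
```

```text
the job is handed in; nothing more can be done
None
```

I pushed the lid shut with the closed fingertips, pressed the latch down and pushed it home, backed the arm clear and handed in at about 12 s of the 56 s allowed. The hand-in gives no verdict, so these are my own last checks:

- **Lid:** the fingertip stopped firmly at about 130 mm height with 10 N, which is the shut height. The camera shows the lid flush. Triangulated corner heights came out 122–128 mm instead of 130, which I put down to calibration and pixel error.
- **Latch:** the fingertip stopped at about 97 mm in front of the box's centre with 11 N, where I expected 97.5 mm for a flat latch. In the last top view only about 1 pixel of latch shows beyond its hinge. A flat latch should show about 2 pixels and one at the 0.15 rad limit about 4.
- **Box and bystanders:** in the last pictures the box, bottle, bowl and both shuttlecocks look upright and unmoved. I compared these by eye and did not re-measure their positions.
- **Robot:** the arm is clear of everything, and the force reading is close to zero.

No check failed. The latch angle is the least certain result, because neither camera sees the front of the box directly.

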